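Pack sample pots into a pin-locked transport case

TASK

Get the sample pots ready for transport: draw the lock pin out of the grey sample case and lay it aside, swing the hasp up and back off its catch, then raise the lid upright. Stand every small sample pot from the bench pad upright in the bays of the case in any order, lower the lid gently until it is fully shut, swing the hasp fully down into the catch again and push the lock pin back through catch and hasp until its head meets the catch. Let go of everything, and leave the taller jar on the pad and the other things on the bench where they are.

Things in the scene. Friction and masses are not known exactly. Their poses are not given: they have to be found in the camera images.
- case: Grey sample transport case, fixed to the bench, 216 (x) x 284 (y) mm. Origin at the centre of its underside, z up, its front looks to -x. In case coordinates: a low deck (70 mm high) from x = -108 to -33 mm, behind it an open-topped well (rim 95 mm high, walls 8 mm thick) closed by the lid. The hasp and catch are right (y = -60 mm), the lid's pull tab left (y = +60 mm).
- well (a point): Centre of the well's floor, 45 mm above the bench, at case (37.5, 0, 45) mm, axes of the case. Inside, the well is 125 mm in x by 268 mm in y and 50 mm deep. Three partitions 12 mm high and 4 mm thick split the floor into four bays side by side, each 125 mm in x by 63 mm in y, centred at y = -100.5, -33.5, 33.5 and 100.5 mm from this point.
- lid (a joint): Angle of the white lid: 0 = shut, grows as its front edge rises, stops at 1.9 rad. Hinged along case y at the rear rim. Stiff hinge (about 0.3 N m, some 2 to 3 N at the tab): it stays at any angle.
- lid_hinge (a point): Point on the lid's hinge axis (along case y), at case (108, 0, 95.5) mm. Shut, the lid reaches 141 mm forward from it and is 12 mm thick, its top 107.5 mm above the bench.
- lid_tab (a point): Middle of the black pull tab that sticks out forward from the lid's front edge at case y = +60 mm: 20 mm wide (along case y, flat sides to pinch), 10 mm thick, sticks out 36 mm. Turns with the lid: when shut it is 161 mm ahead of the hinge and 6 mm above it (101.5 mm above the bench, the deck 31 mm below).
- hasp (a joint): Angle of the steel hasp relative to the lid: 0 = fully down in the catch (lid shut), grows as it swings up and back, stops at 2.0 rad. Light friction hinge (0.04 N m): it stays at any angle. It cannot turn while the lock pin is in.
- hasp_hinge (a point): Middle of the hasp's hinge, on the lid's upper front edge, axis along case y; with the lid shut at case (-33, -60, 109.5) mm. A hinge leaf 36 mm wide and 13 mm long and an arm 10 mm wide and 6 mm thick lead from it to the finger plate.
- hasp_grip (a point): Middle of the upper part of the hasp's upright steel finger plate, 10 mm thick along case y, 22 mm long. At hasp angle 0 it is 41 mm ahead of the hasp hinge and 11.5 mm above it: with the lid shut 121 mm above the bench. The plate stands 10 mm higher and reaches 41.5 mm lower, between the ears of the catch, its own pin hole 33 mm below this point. Above the ears its faces can be pinched.
- catch (a point): Centre of the catch's pin hole: two fixed upright steel ears on the deck, each 5 mm thick (y) and 26 mm long (x), gap 13 mm between them (outer faces 11.5 mm either side of this point), tops 99 mm above the bench. The hole, 12 mm wide, runs along case y at case (-74, -60, 88) mm, 18 mm above the deck; with the hasp down the hasp's hole is in line. Axes as the case.
- pin: Steel lock pin, 45 g. Origin on its axis at the shoulder where shank meets head, x to the tip. Shank 8 mm thick, 42 mm long, last 8 mm tapered. Head: flat plate from x = 0 to -32 mm, 22 mm wide (pin y, flat sides to pinch), 10 mm thick, too wide for the hole. Starts in the catch, head to case -y and flat, shoulder about 3 mm off the ear. The deck on that side is clear. Lies with its axis 5 mm up.
- pin_tip (a point): The tip of the lock pin, on its axis.
- pad: Light blue bench pad, 270 x 250 x 2 mm, fixed; the pots and the tall jar stand on it. Origin at the centre of its underside.
- pot1: Small sample pot: white cylinder with a grey ribbed screw cap, 46 mm in diameter (as wide as its cap all the way for gripping), 36 mm high, about 55 g, standing on the bench pad. Origin at the centre of its underside, z up. Two to four of the four are present.
- pot2: Small sample pot: white cylinder with a grey ribbed screw cap, 46 mm in diameter (as wide as its cap all the way for gripping), 36 mm high, about 55 g, standing on the bench pad. Origin at the centre of its underside, z up. Two to four of the four are present.
- pot3: Small sample pot: white cylinder with a grey ribbed screw cap, 46 mm in diameter (as wide as its cap all the way for gripping), 36 mm high, about 55 g, standing on the bench pad. Origin at the centre of its underside, z up. Two to four of the four are present.
- pot4: Small sample pot: white cylinder with a grey ribbed screw cap, 46 mm in diameter (as wide as its cap all the way for gripping), 36 mm high, about 55 g, standing on the bench pad. Origin at the centre of its underside, z up. Two to four of the four are present.
- tall_jar: Bystander on the bench pad: clear jar with a white cap, 48 mm in diameter, 68 mm high. Origin at the centre of its underside. Not to be packed.
- reagent_bottle: Bystander: amber bottle, 64 mm in diameter, 130 mm high. Origin under its centre.
- beaker: Bystander: glass beaker, 70 mm in diameter, 85 mm high. Origin under its centre.
- dishes: Bystander: stack of three dishes, 88 mm in diameter, 43 mm high. Origin under its centre.
- spatula: Bystander: lab spatula, 170 mm long, lying flat. Origin under its middle.
- tape_roll: Bystander: roll of green tape, 60 mm in diameter, 18 mm high. Origin under its centre.
- tall_vial: Bystander: slim glass vial, 28 mm in diameter, 75 mm high. Origin under its centre.

How it is judged:
On the way, in this order (a step that is already met when the one before it is completed fails the run):
1. the lock pin is out and the hasp is swung back off the catch, the lid still shut (value of joint hasp above 1.2 rad and value of joint lid below 0.1 rad and distance between pin_tip and catch above 0.05 m), for 0.2 s.
2. the lid is raised upright (value of joint lid above 1.4 rad), for 0.2 s.
3. every sample pot stands in the well of the case (x of pot1 in the frame of case between -0.022 and 0.097 m and y of pot1 in the frame of case between -0.125 and 0.125 m and z of pot1 in the frame of case between 0.039 and 0.053 m and angle between each of pot1, pot2, pot3, pot4's own z axis and vertical below 0.2 rad and x of pot2 in the frame of case between -0.022 and 0.097 m and y of pot2 in the frame of case between -0.125 and 0.125 m and z of pot2 in the frame of case between 0.039 and 0.053 m and x of pot3 in the frame of case between -0.022 and 0.097 m and y of pot3 in the frame of case between -0.125 and 0.125 m and z of pot3 in the frame of case between 0.039 and 0.053 m and x of pot4 in the frame of case between -0.022 and 0.097 m and y of pot4 in the frame of case between -0.125 and 0.125 m and z of pot4 in the frame of case between 0.039 and 0.053 m), for 0.2 s.
4. the lid is shut (value of joint lid below 0.05 rad), for 0.2 s.
5. the hasp is down in the catch (value of joint hasp below 0.08 rad), for 0.2 s.
At the end, for the whole second after the job is handed in: All pots present stand upright (0.2 rad) on the well's floor; lid below 0.05 rad, hasp below 0.08 rad; pin through both ears and the hasp (shoulder and tip within 7 mm of the hole's line, tip 2.5 mm or more past the far ear, shoulder within 10 mm of the near ear); pots and pin at rest (all of step 3 and value of joint lid below 0.05 rad and value of joint hasp below 0.08 rad and ((y of pin_tip in the frame of catch between 0.014 and 0.05 m and y of pin in the frame of catch between -0.022 and -0.008 m) or (y of pin_tip in the frame of catch between -0.05 and -0.014 m and y of pin in the frame of catch between 0.008 and 0.022 m)) and x of pin_tip in the frame of catch between -0.007 and 0.007 m and z of pin_tip in the frame of catch between -0.007 and 0.007 m and x of pin in the frame of catch between -0.007 and 0.007 m and z of pin in the frame of catch between -0.007 and 0.007 m and linear speed of each of pot1, pot2, pot3, pot4, pin below 0.03 m/s); the robot touches nothing.
It fails at once if a bystander is moved more than 60 mm or knocked over (distance of any of tall_jar, reagent_bottle, beaker, dishes, spatula, tape_roll, tall_vial from where it was at the start of the episode above 0.06 m or angle between any of tall_jar, reagent_bottle, beaker, tall_vial's own z axis and vertical above 0.6 rad).
It fails at once if the lid is slammed (falls or is thrown shut faster than 3 rad/s) (velocity of joint lid below -3 rad/s).
Of pot1, pot2, pot3, pot4 only 2 to 4 are there at a start; the rules pass over those that are not, and their reading is None.
At some moment in a run one of pot1, pot2, pot3, pot4, pin may be knocked a few centimetres aside while the robot is not near it.
Once in a run the grip may slacken for a moment while it holds something.
It also fails if it takes over 210 s, if anything falls off the work surface, if the arm or the gripper's body presses on something with over 40 N, if the wrist force passes 120 N, or if a joint passes its speed limit or range.

ROBOT

A 6-joint arm with a two-finger parallel gripper is mounted at the origin on the work surface. World frame = base frame: x ahead of the robot, y to its left, z up, the work surface at z = 0. Lengths are in m, angles in rad, forces in N, time in s.
With the tool pointing down it reaches from about 0.275 to 0.825 m from the base axis. Payload 4.9 kg.
Tool frame: the origin (TCP) lies midway between the tips of the shut fingers; the grasp point (between the pads) lies 19 mm behind it (grip_point_offset is the distance from the TCP to the grasp point, in m); z points along the fingers, y is the line along which they close (so a half turn about z gives the same grasp; the last joint's range is limited). The gripper opens to 85 mm and grips with 20 to 120 N. Pads are 22 mm wide; open, the fingers measure 114 mm over their backs; the gripper's body (76 mm by 85 mm) begins 54 mm behind the grasp point. The pads swing forward as they close: fully open they stand 13 mm farther back than shut.
Start: joints at [-1.443, 0.326, -0.193, 1.052, 0, 1.437], TCP at [0.142, -0.531, 0.231] pointing down, gripper open.
Joint ranges: [-2.65, 2.65], [-0.97, 1.79], [-1.3, 1.35], [-1.93, 2.1], [-1.47, 1.37], [-3.14, 3.14]. Speed limits (rad/s): [2.57, 2.57, 3.14, 3.14, 3.14, 3.14].

INTERFACE

Orientations are given as a rotation vector (axis times angle).
In Python, from cell import * gives the robot as it stands. Calls block until the motion is done:
- movep(position, orientation): joint-space move of the TCP to a pose.
- move_l(position, velocity=0.15, rot=None, until_force=None): straight line of the TCP; rot=None keeps the orientation; velocity is the mean speed in m/s. With until_force (N) it stops when the force on the tool has changed by that much, and returns True; else False.
- set_joints(angles): joint-space move.
- let_go() and grab(newtons=None): open the fingers fully, or close them until they stop; newtons is the grip in N (None keeps the last).
- sleep(seconds).
- ik(position, orientation): joint angles nearest the present ones, or None.
- get_state(): the state.
- grab_frame(name): name is "scene" or "top"; returns a dict with "img" (384x512x3 uint8, red, green, blue), "fx", "fy", "cx", "cy" (pixels), "cam_to_world" (4x4, takes a point from camera to world coordinates). Camera axes: x right, y down, z forward; pixel columns grow to the right and rows downward; lengths in m; the calibration is good to about 2 mm. A picture is of the moment at which its call begins. There is no depth.
A pose or a line that the arm cannot do raises MotionError and nothing moves.
- sign_off(): hands the job in; it is judged then, once.
Trained networks look in the newest picture that a camera, given by its name, has taken for a name from the list of things; names that differ only in an ending like _2 or _b are one class to them, and where a whole thing is asked for, a point or a joint stands for the part that bears it (a point fixed in the world has none). Each returns a list of dicts, best first, with "score" (0 to 1); they miss things now and then, are a little off and sometimes report something else, mostly with a low value. They report only what shows in the picture. A call takes as long as a camera call.
- spot_in(camera, name): "centre" ([column, row] in pixels, amid what is visible of it).
- silhouettes(camera, name): "mask" (384x512 bool, what is visible of it) and "centre" ([column, row] in pixels, amid what is visible of it).
- tip_of(camera, name): "centre" ([column, row] in pixels: a listed point, or the origin of a listed thing).
The state is a dict: "clock": time; "q": joint angles; "joint_velocities": joint speeds; "tau": joint torques, N m; "position": TCP position; "eef_rot": TCP orientation; "contact_force": force on the tool from outside, world axes, zero at the start; "wrist_torque": the same for the moment, N m; "finger_gap": opening from 0.0 (shut) to 1.0 (fully open); "grasp_force": force on a finger pad.
Only numpy, scipy, OpenCV 4.12 (cv2) and the standard library are available. Lean on these libraries where they do the work, as an engineer would, in place of code of your own. Each camera call takes 0.05 s, during which the arm holds its last target. There are 200 camera calls.

## Working session

There is one attempt and no reset: what is moved stays moved. The work goes in short steps, each a Python script; the robot and the scene stay as the last script left them, time stands still between calls to the robot, and variables do not carry over. Pictures are saved under pics/ and viewed, at most 14 in all, crops included, and the job is handed in when it is done.

```bash
ls; mkdir -p pics; python3 - <<'E'
from cell import *
import cv2
for c in ("scene","top"):
    f=grab_frame(c); cv2.imwrite(f"pics/{c}0.png",cv2.cvtColor(f["img"],cv2.COLOR_RGB2BGR))
    print(c,f["fx"],f["fy"],f["cx"],f["cy"],f["cam_to_world"])
    for n in ("case","catch","lid_tab","hasp_grip","hasp_hinge","lid_hinge","well","pin","pin_tip","pad"):
        print(n,[(round(d["score"],2),[round(float(v),1) for v in d["centre"]]) for d in tip_of(c,n)][:3])
    for n in ("pot1","tall_jar"):
        print(n,[(round(d["score"],2),[round(float(v),1) for v in d["centre"]]) for d in tip_of(c,n)])
print(get_state())
E
```

```text
pics
scene 376.9064684336347 376.9064684336347 254.1438812041618 188.0022448492153 [[-0.6030157   0.69550636 -0.3906955   1.11301391]
 [ 0.79769651  0.52128002 -0.30322833  0.39007159]
 [-0.00723548 -0.49450788 -0.86914303  1.25230017]
 [ 0.          0.          0.          1.        ]]
case [(0.56, [259.4, 181.2])]
catch [(0.88, [253.6, 140.7])]
lid_tab [(0.97, [277.5, 162.9]), (0.42, [244.9, 150.9]), (0.19, [202.3, 103.7])]
hasp_grip [(0.63, [257.5, 137.8]), (0.44, [342.8, 291.7])]
hasp_hinge [(0.67, [248.5, 150.7])]
lid_hinge [(0.62, [237.7, 181.2])]
well [(0.86, [250.6, 178.3])]
pin [(0.44, [251.7, 146.0])]
pin_tip [(0.61, [261.9, 147.0])]
pad [(0.96, [345.8, 223.2])]
pot1 [(0.72, [336.9, 202.3]), (0.63, [317.5, 233.9])]
tall_jar [(0.5, [358.8, 232.2])]
top 439.902951402305 439.902951402305 255.74132182184758 189.18267877603736 [[ 0.00906193 -0.99606392  0.08817337  0.47589857]
 [-0.999927   -0.00973115 -0.0071629  -0.01962331]
 [ 0.00799273 -0.08810202 -0.99607939  1.30695184]
 [ 0.          0.          0.          1.        ]]
case [(0.96, [265.7, 215.5]), (0.3, [330.7, 156.4])
[... 515 characters left out ...]
, 'q': array([-1.44318420e+00,  3.26194562e-01, -1.92604019e-01,  1.05198075e+00,
       -2.48804133e-05,  1.43655984e+00]), 'joint_velocities': array([-7.49377288e-04, -7.63678878e-05,  7.45657730e-04, -1.03610551e-03,
        2.35089442e-04, -2.69023475e-04]), 'tau': array([ 1.04216841e-03, -4.43339682e+01,  2.62752843e+01,  1.26880459e-03,
       -2.43515535e-05,  3.88604690e-06]), 'position': array([ 0.14236378, -0.53127849,  0.23128227]), 'eef_rot': array([ 3.11468903e+00,  4.10134580e-01, -3.91700642e-05]), 'contact_force': array([-0.34184352, -0.36659461,  0.73717226]), 'wrist_torque': array([-0.01670245,  0.01881861, -0.02476077]), 'grasp_force': 0.0, 'finger_gap': 1.001488623638752}
```

```bash
python3 - <<'E'
import cv2,numpy as np
a=cv2.imread("pics/scene0.png");b=cv2.imread("pics/top0.png")
cv2.imwrite("pics/s1.png",cv2.resize(a[80:300,170:430],None,fx=2.7,fy=2.7,interpolation=cv2.INTER_CUBIC))
cv2.imwrite("pics/t1.png",cv2.resize(b[120:320,90:356],None,fx=3,fy=3,interpolation=cv2.INTER_CUBIC))
E
```

```text
(no output)
```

View pics/s1.png

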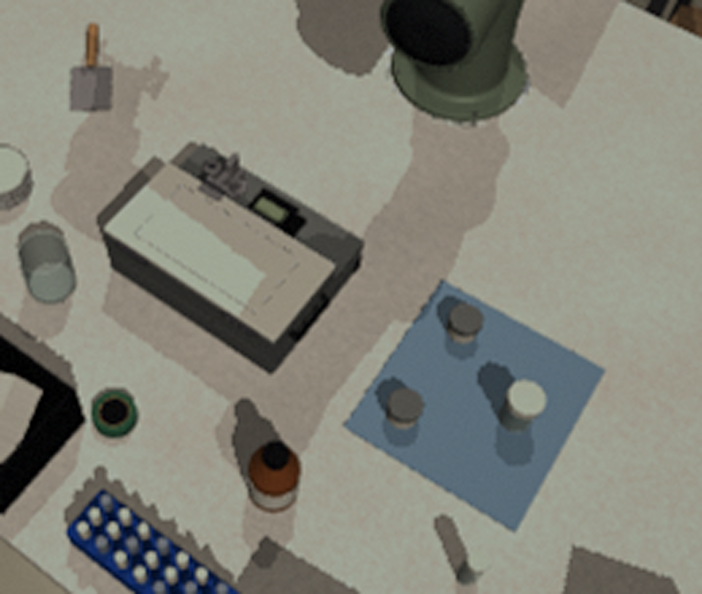

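View pics/t1.png

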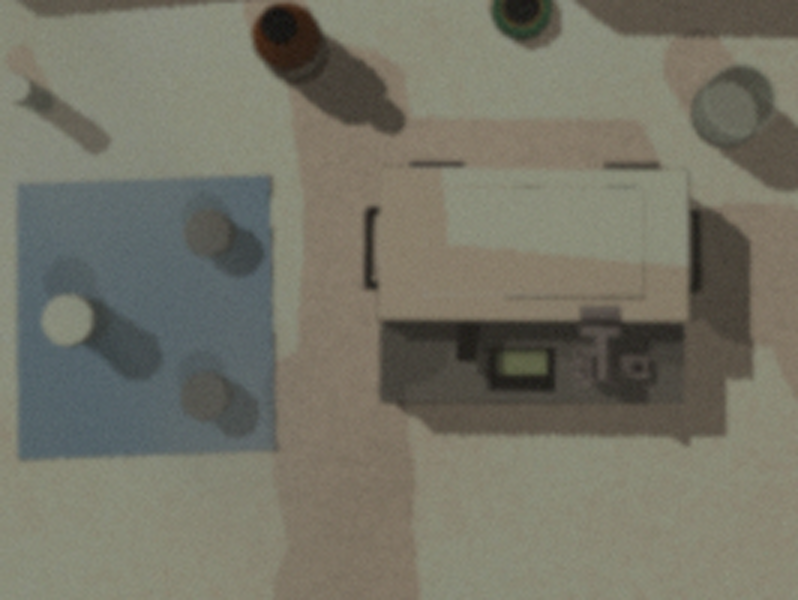

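View pics/top0.png

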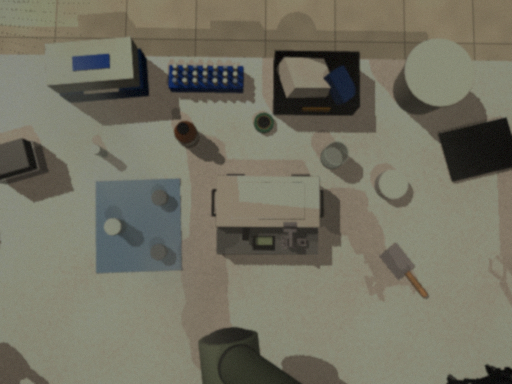

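The scene view shows two pots (crop ≈(464,322) and (404,407)), the jar at (525,400), and the shut case with hasp, pin and tab. In the top view the pots are at full-frame px (161,196) and (160,250), the jar at (113,227), the tab at (246,234) and the pin/hasp at about (293,241). I'll fit the case pose from both views and triangulate.

```bash
cat > h.py <<'E'
import numpy as np, cv2
from cell import *
from scipy.optimize import least_squares
from scipy.spatial.transform import Rotation as R
def proj(f,P):
    T=np.linalg.inv(f["cam_to_world"]); p=(T[:3,:3]@np.atleast_2d(P).T).T+T[:3,3]
    return np.c_[f["fx"]*p[:,0]/p[:,2]+f["cx"], f["fy"]*p[:,1]/p[:,2]+f["cy"]]
def ray(f,px):
    d=np.array([(px[0]-f["cx"])/f["fx"],(px[1]-f["cy"])/f["fy"],1.]); M=f["cam_to_world"]
    return M[:3,3],M[:3,:3]@d
def at_z(f,px,z):
    o,d=ray(f,px); return o+d*(z-o[2])/d[2]
def tri(f,p,g,q):
    r=least_squares(lambda X:np.r_[proj(f,X)[0]-p,proj(g,X)[0]-q],at_z(f,p,.05)); return r.x,np.sqrt(np.mean(r.fun**2))
def save(f,n,box=None,s=1):
    im=cv2.cvtColor(f["img"],cv2.COLOR_RGB2BGR)
    if box: im=im[box[1]:box[3],box[0]:box[2]]
    cv2.imwrite(n,cv2.resize(im,None,fx=s,fy=s,interpolation=cv2.INTER_CUBIC))
E
python3 - <<'E'
from h import *
K={"case":(0,0,0),"catch":(-74,-60,88),"lid_tab":(-53,60,101.5),"hasp_grip":(-74,-60,121),"hasp_hinge":(-33,-60,109.5),"lid_hinge":(108,0,95.5)}
F={};obs=[]
hits={}
for c in("scene","top"):
    F[c]=grab_frame(c)
    for n,v in K.items():
        for d in tip_of(c,n)[:1]:
            if d["score"]>.5: obs.append((c,n,np.array(v)/1e3,d["centre"])); hits[c,n]=d["centre"]
    for d in silhouettes(c,"lid")[:1]:
        m=d["mask"].astype(np.uint8); cn=max(cv2.findContours(m,0,2)[0],key=cv2.contourArea)
        print(c,"lid",d["score"],cv2.approxPolyDP(cv2.convexHull(cn),5,True)[:,0].tolist(),m.sum())
W=lambda p,v:np.r_[p[0]+np.cos(p[2])*v[0]-np.sin(p[2])*v[1],p[1]+np.sin(p[2])*v[0]+np.cos(p[2])*v[1],v[2]]
r=least_squares(lambda p:np.ravel([proj(F[c],W(p,v))[0]-q for c,n,v,q in obs]),[.5,-.03,0],loss="soft_l1")
print(r.x)
for c,n,v,q in obs: print(c,n,np.round(q-proj(F[c],W(r.x,v))[0],1))
for n in K:
    if ("scene",n) in hits and ("top",n) in hits: print(n,tri(F["scene"],hits["scene",n],F["top"],hits["top",n]))
for nm,pts in {"lidtop":[(-33,142,107.5),(108,142,107.5),(108,-142,107.5),(-33,-142,107.5)]}.items():
    for c in F: print(c,nm,np.round(proj(F[c],[W(r.x,np.array(v)/1e3) for v in pts]),1).tolist())
for n in("pot1","tall_jar"):
    A=[d for d in tip_of("scene",n) if d["score"]>.4];B=[d for d in tip_of("top",n) if d["score"]>.4]
    for a in A:
        for b in B:
            X,e=tri(F["scene"],a["centre"],F["top"],b["centre"])
            if e<4: print(n,X,e,a["score"],b["score"])
E
```

```text
scene lid 0.56 [[293, 180], [270, 206], [210, 164], [231, 141], [257, 138]] 2794
[ 0.50919967 -0.06212757 -0.05662784]
scene case [1.7 1.6]
scene catch [-0.2 -0.6]
scene lid_tab [-1.  -1.6]
scene hasp_grip [-1.2  3. ]
scene hasp_hinge [-1.4 -0.7]
scene lid_hinge [-2.8 -0.3]
top case [-1.2 -0.3]
top catch [-1.  -0.2]
top lid_tab [ 3.7 -0.4]
top hasp_hinge [-1.9  2.7]
top lid_hinge [-0.4  1.3]
case (array([ 0.50918119, -0.05720976, -0.00665341]), np.float64(0.461349315803267))
catch (array([ 0.43314626, -0.1153873 ,  0.09474713]), np.float64(0.34029877628901367))
lid_tab (array([ 0.45990359, -0.00785723,  0.1047309 ]), np.float64(0.5655517937816348))
hasp_hinge (array([ 0.46799364, -0.11926893,  0.10798697]), np.float64(1.4958586382907852))
lid_hinge (array([ 0.61660164, -0.07122659,  0.09209604]), np.float64(1.4215048099606167))
scene lidtop [[294.1, 179.0], [268.9, 206.2], [208.5, 161.3], [234.3, 137.5]]
top lidtop [[215.0, 224.7], [218.8, 173.2], [322.0, 180.1], [319.3, 231.5]]
pot1 [4.10684921e-01 2.49851485e-01 3.23858527e-04] 1.5739950779020753 0.72 0.66
pot1 [0.56874317 0.24793647 0.027421  ] 0.06644328645928382 0.69 0.79
tall_jar [0.47949294 0.36085573 0.01801633] 0.25977684190575834 0.73 0.7
```

```bash
python3 - <<'E'
from h import *
f=grab_frame("top");g=f["img"].astype(float).mean(2);g=cv2.GaussianBlur(g,(3,3),.8)
def edge(a):
    d=np.abs(np.gradient(a)); k=int(d[1:-1].argmax())+1; y=d[k-1:k+2]; return k+.5*(y[0]-y[2])/(y[0]-2*y[1]+y[2]+1e-9)
def fit(xs,ys):
    xs=np.array(xs,float);ys=np.array(ys);
    for _ in range(3):
        p=np.polyfit(xs,ys,1);k=abs(np.polyval(p,xs)-ys)<max(.5,1.5*np.std(np.polyval(p,xs)-ys));xs,ys=xs[k],ys[k]
    return p,np.std(np.polyval(p,xs)-ys),len(xs)
c=list(range(220,280))+list(range(300,318))
front=fit(c,[221+edge(g[221:233,i]) for i in c])
df=fit(c,[249+edge(g[249:260,i]) for i in c])
r=list(range(230,252))
L=fit(r,[211+edge(g[i,211:223]) for i in r]);Rr=fit(r,[313+edge(g[i,313:325]) for i in r])
for n,e in zip(("front","deckfront","left","right"),(front,df,L,Rr)): print(n,e)
# world: lid front edge z=.1075 ; deck edges z=.07
P=[at_z(f,(q,np.polyval(front[0],q)),.1075) for q in(220,318)];print("lid front",P, np.arctan2(P[1][0]-P[0][0],-(P[1][1]-P[0][1])))
P=[at_z(f,(q,np.polyval(df[0],q)),.07) for q in(220,318)];print("deck front",P)
for e in(L,Rr): print("side",[at_z(f,(np.polyval(e[0],q),q),.07) for q in(232,250)])
s=grab_frame("scene");save(s,"pics/s2.png",(200,120,320,230),6)
E
```

```text
front (array([8.03163046e-03, 2.24379135e+02]), np.float64(0.061071056129706), 78)
deckfront (array([-1.26700646e-02,  2.57719846e+02]), np.float64(0.3602728615124283), 49)
left (array([-3.83793496e-03,  2.16981390e+02]), np.float64(0.0664733510513783), 22)
right (array([-1.33836127e-02,  3.20845438e+02]), np.float64(0.2702544296646494), 22)
lid front [array([0.4803679 , 0.06788899, 0.1075    ]), array([ 0.48065818, -0.19851161,  0.1075    ])] 0.0010896284555541012
deck front [array([0.40064647, 0.06932984, 0.07      ]), array([ 0.40642312, -0.20384997,  0.07      ])]
side [array([0.46409486, 0.08128614, 0.07      ]), array([0.41416954, 0.08062985, 0.07      ])]
side [array([ 0.46665416, -0.20332793,  0.07      ]), array([ 0.41662396, -0.20248607,  0.07      ])]
```

View pics/s2.png

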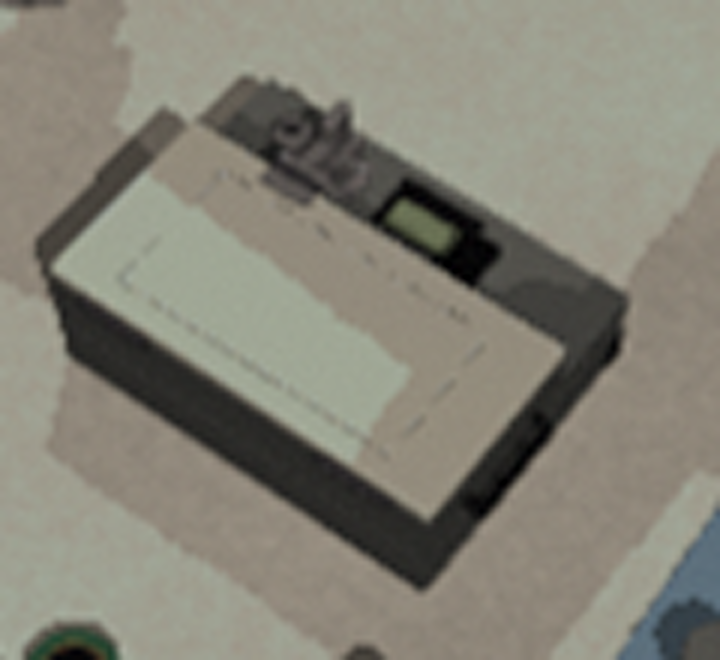

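The zoomed scene view gives the lid's corners at full px (294.2,177.8), (271.7,206.7), (208.3,164.7) and (233.3,140.3), with hasp and pin near (254,142). I'll fit the pose to these plus the top edges.

```bash
python3 - <<'E'
from h import *
s=grab_frame("scene");t=grab_frame("top")
C=np.array([(-33,142,107.5),(108,142,107.5),(108,-142,107.5),(-33,-142,107.5)])/1e3
qs=np.array([[294.2,177.8],[271.7,206.7],[208.3,164.7],[233.3,140.3]])
qt=np.array([[216.7,226.1],[218.3,176],[319.3,176.7],[320,226.95]])
def W(p,v): c,q=np.cos(p[2]),np.sin(p[2]); return np.array([[p[0]+c*a-q*b,p[1]+q*a+c*b,z] for a,b,z in v])
for w in((1,0),(0,1),(1,1)):
    r=least_squares(lambda p:np.r_[w[0]*(proj(s,W(p,C))-qs).ravel(),w[1]*(proj(t,W(p,C))-qt).ravel()],[.51,-.06,0]);print(r.x)
    print(np.round(r.fun,1))
for n in("pin","pin_tip","hasp_grip","catch"):
  for c,f in(("scene",s),("top",t)):
    print(n,c,[(d["score"],np.round(at_z(f,d["centre"],.088 if n!="hasp_grip" else .121),3)) for d in tip_of(c,n)[:2]])
# IK feasibility for tilts
yaw=r.x[2];o=r.x
def rot(th,alongy): # tool y along case x or y; tilt th about case y, tool z=(sin,0,-cos)
    z=np.array([np.sin(th),0,-np.cos(th)]); x=np.array([np.cos(th),0,np.sin(th)]); 
    Y=np.array([0,1.,0]) if alongy else x
    M=np.c_[np.cross(Y,z),Y,z]; return (R.from_euler("z",yaw)*R.from_matrix(M))
def tryit(p,th,al):
    P=W(o,[p])[0]; out=[]
    for sg in(0,np.pi):
        q=ik(P,(rot(th,al)*R.from_euler("z",sg)).as_rotvec()); out.append(None if q is None else np.round(q,2).tolist())
    return out
print("pin",tryit((-.074,-.095,.085),.4,0),tryit((-.074,-.3,.1),0,0))
for th in(.6,.3,0,-.3,-.6,-.8): print("hasp",th,tryit((-.05,-.06,.14),th,1))
for th in(.6,0): print("tab",th,tryit((-.053,.06,.095),th,1))
for th in(0,-.3,-.6,-.9): print("tabup",th,tryit((.11,.06,.26),th,1))
E
```

```text
[ 0.51287625 -0.05925101 -0.00173156]
[ 0.8  0.5 -0.   0.1 -0.1 -0.1 -0.7 -0.7 -0.   0.  -0.  -0.  -0.  -0.
 -0.   0. ]
[ 0.51172627 -0.0637712   0.00109545]
[-0.  -0.  -0.  -0.  -0.  -0.  -0.  -0.  -0.5  0.7 -1.3 -0.8  1.1 -0.6
  0.7  0.7]
[ 5.11948193e-01 -6.22625625e-02 -5.71450745e-06]
[ 0.3 -0.1 -0.5 -0.6 -0.6 -0.6 -1.3 -1.2 -1.1  0.5 -1.8 -1.   0.6 -0.6
  0.1  0.6]
pin scene [(0.59, array([ 0.442, -0.146,  0.088]))]
pin top [(0.57, array([ 0.442, -0.136,  0.088])), (0.57, array([0.561, 0.233, 0.088]))]
pin_tip scene [(0.63, array([ 0.439, -0.086,  0.088]))]
pin_tip top [(0.26, array([0.687, 0.396, 0.088]))]
hasp_grip scene [(0.5, array([ 0.424, -0.126,  0.121])), (0.43, array([0.537, 0.317, 0.121]))]
hasp_grip top [(0.52, array([ 0.36 , -0.421,  0.121])), (0.42, array([ 0.437, -0.121,  0.121]))]
catch scene [(0.94, array([ 0.428, -0.13 ,  0.088]))]
catch top [(0.74, array([ 0.438, -0.124,  0.088])), (0.72, array([ 0.465, -0.006,  0.088]))]
pin [[-0.67, 0.16, -0.98, 0.11, 0.24, 0.95], [-0.67, 0.16, -0.98, 0.11, 0.24, -2.2]] [[-0.82, 0.48, -0.32, 0.77, 0.0, 0.75], [-0.82, 0.48, -
[... 264 characters left out ...]
-0.51, 0.78, -0.0, 2.73]]
hasp -0.3 [[-0.35, 0.5, -0.22, 1.13, -0.1, -0.33], [-0.35, 0.5, -0.22, 1.13, -0.1, 2.81]]
hasp -0.6 [[-0.31, 0.75, 0.08, 1.48, -0.17, -0.25], [-0.31, 0.75, 0.08, 1.48, -0.17, 2.89]]
hasp -0.8 [[-0.28, 0.92, 0.28, 1.72, -0.2, -0.2], [-0.28, 0.92, 0.28, 1.72, -0.2, 2.94]]
tab 0.6 [[-0.27, 0.1, -1.23, -0.34, 0.15, -0.22], [-0.27, 0.1, -1.23, -0.34, 0.15, 2.92]]
tab 0 [[-0.17, 0.31, -0.61, 0.65, 0.0, -0.17], [-0.17, 0.31, -0.61, 0.65, -0.0, 2.98]]
tabup 0 [[-0.12, 0.45, 0.06, 1.19, 0.0, -0.12], [-0.12, 0.45, 0.06, 1.19, -0.0, 3.02]]
tabup -0.3 [[-0.11, 0.72, 0.48, 1.63, -0.03, -0.1], [-0.11, 0.72, 0.48, 1.63, -0.03, 3.04]]
tabup -0.6 [None, None]
tabup -0.9 [None, None]
```

```bash
cat >> h.py <<'E'
O=np.array([.512,-.0623,0.])   # case pose in world, yaw 0
def cw(x,y,z): return O+np.array([x,y,z])/1e3
def rot(th,al):  # tool y along case y (al=1) or across it (al=0); tool z=(sin th,0,-cos th)
    z=np.array([np.sin(th),0,-np.cos(th)]); Y=np.array([0,1.,0]) if al else np.array([np.cos(th),0,np.sin(th)])
    return R.from_matrix(np.c_[np.cross(Y,z),Y,z])
def zt(th): return np.array([np.sin(th),0,-np.cos(th)])
def st(tag=""):
    s=get_state(); print(tag,"t%.1f"%s["clock"],"p",np.round(s["position"],4),"F",np.round(s["contact_force"],1),"gap %.3f"%s["finger_gap"],"gf %.1f"%s["grasp_force"]); return s
E
python3 - <<'E'
from h import *
th=.38;r=rot(th,0).as_rotvec()
P=cw(-74,-94,87)+.005*zt(th)
movep(P-.12*zt(th)+[0,0,.03],r); st()
move_l(P-.05*zt(th)); print(move_l(P,.05,until_force=8)); st("at")
grab(20); st("grab"); sleep(.3); st()
save(grab_frame("scene"),"pics/s3.png",(200,90,320,200),6)
E
```

```text
t4.5 p [ 0.3958 -0.1574  0.2242] F [ 0.8  0.2 -0.4] gap 1.000 gf 0.0
False
at t6.5 p [ 0.44   -0.1564  0.0826] F [-0.7  0.3 -0.5] gap 0.996 gf 0.0
grab t7.1 p [ 0.4399 -0.1563  0.0824] F [-0.  -0.5  0.7] gap 0.251 gf 19.0
 t7.4 p [ 0.4399 -0.1563  0.0824] F [ 0.4 -0.3  0. ] gap 0.256 gf 19.1
```

View pics/s3.png

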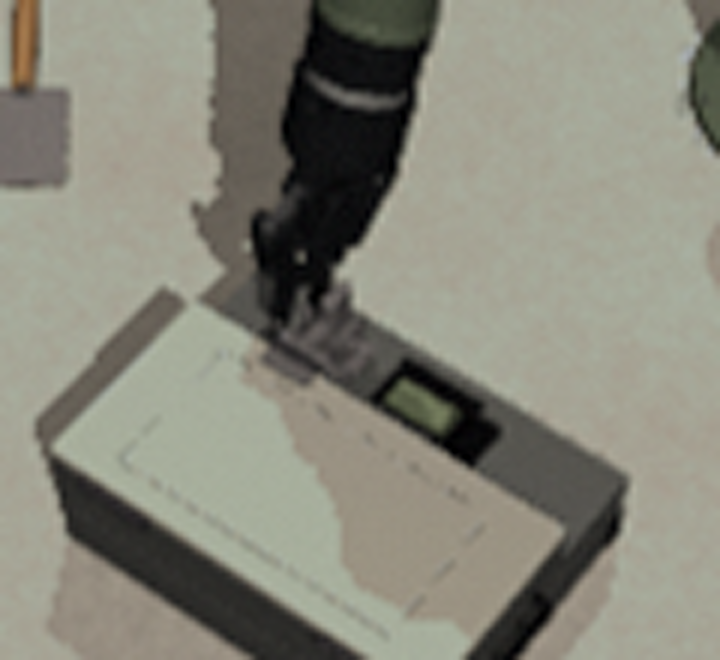

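The picture shows the fingers on the pin's head, and the gap of about 21.5 mm confirms a flat-sided grip. Next: pull it out and lay it on the bench.

```bash
python3 - <<'E'
from h import *
grab(40); s=st(); p=s["position"]
print(move_l(p+[0,-.065,0],.05,until_force=25)); s=st("out")
p=s["position"]; move_l(p+[0,-.03,.06]); 
r0=rot(0,0).as_rotvec()
movep([.44,-.285,.10],r0); st("over")
move_l([.44,-.285,.012],.1); print(move_l([.44,-.285,-.003],.02,until_force=4)); s=st("down")
let_go(); st("rel")
move_l([.44,-.285,.12],.2)
f=grab_frame("top");g=grab_frame("scene")
for n in("pin","pin_tip"):
  a,b=tip_of("top",n),tip_of("scene",n)
  print(n,[(d["score"],at_z(f,d["centre"],.005)) for d in a[:2]],[(d["score"],at_z(g,d["centre"],.005)) for d in b[:2]])
  if a and b: print(tri(f,a[0]["centre"],g,b[0]["centre"]))
save(f,"pics/t3.png",(280,190,420,300),5)
E
```

```text
t7.7 p [ 0.4398 -0.1563  0.0824] F [-0.7 -0.3  1. ] gap 0.232 gf 38.3
False
out t9.1 p [ 0.4398 -0.221   0.0823] F [ 0.1  0.2 -0.1] gap 0.233 gf 38.6
over t10.1 p [ 0.44   -0.2836  0.0975] F [-0.5 -0.  -0.3] gap 0.237 gf 38.6
True
down t11.5 p [ 0.4406 -0.2852  0.0104] F [-0.3  0.8  4.7] gap 0.230 gf 42.5
rel t12.1 p [ 0.4398 -0.2847  0.0098] F [-0.4 -0.6 -0.4] gap 1.002 gf 0.0
pin [] [(0.7, array([ 0.36422017, -0.17464501,  0.005     ])), (0.62, array([ 0.44164008, -0.26887227,  0.005     ]))]
pin_tip [(0.65, array([ 0.44189362, -0.21867566,  0.005     ]))] [(0.4, array([ 0.44129303, -0.20801777,  0.005     ]))]
(array([ 0.43992938, -0.21721586, -0.00305184]), np.float64(0.9185957623105243))
```

View pics/t3.png

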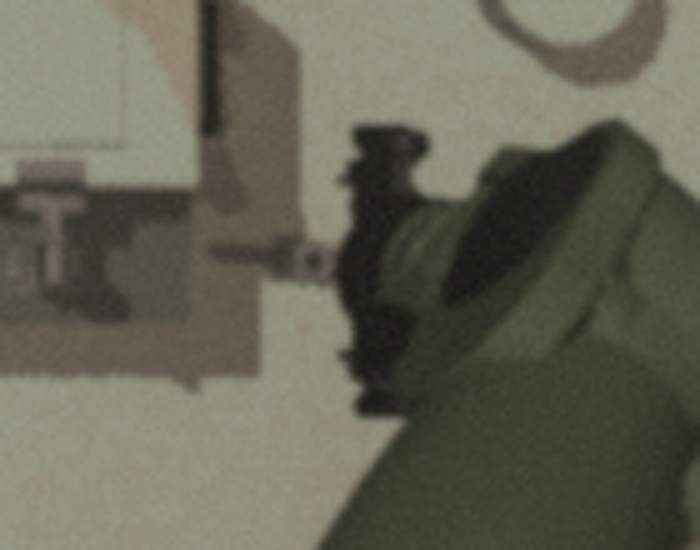

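The pin lies on the bench with head and shank visible beside the gripper, clear of the case; the hasp is free at crop (60,240). Next: swing the hasp.

```bash
python3 - <<'E'
from h import *
H=np.array([-33,-60,109.5]); v0=np.array([-41,0,11.5]); th0=.55
def pose(phi):
    c,s=np.cos(phi),np.sin(phi); v=np.array([v0[0]*c+v0[2]*s,0,-v0[0]*s+v0[2]*c])
    return cw(*(H+v))+.010*zt(th0-phi), rot(th0-phi,1).as_rotvec()
P,r=pose(0)
movep(P-.1*zt(th0)+[0,0,.05],r); move_l(P-.03*zt(th0)); print(move_l(P,.05,until_force=8)); st("at")
grab(20); sleep(.2); st("grab")
for phi in np.arange(.14,1.41,.14):
    P,r=pose(phi); move_l(P,.08,rot=r)
    if abs(phi-.42)<.01 or phi>1.3 or abs(phi-.98)<.01: st("%.2f"%phi)
let_go(); st("rel")
move_l(P-.08*zt(th0-1.4),.15)
save(grab_frame("scene"),"pics/s4.png",(200,80,320,200),5)
f=grab_frame("scene")
E
```

```text
False
at t16.2 p [ 0.4432 -0.1223  0.1126] F [ 1.1 -0.4 -0.4] gap 1.001 gf 0.0
grab t17.1 p [ 0.4432 -0.1237  0.1126] F [-2.3 -3.6  1.6] gap 0.109 gf 26.6
0.42 t18.0 p [ 0.4479 -0.1237  0.1272] F [-7.5 -4.5 14.1] gap 0.105 gf 28.2
0.98 t19.2 p [ 0.4605 -0.1236  0.1409] F [-4.9 -6.  13.4] gap 0.112 gf 27.8
1.40 t20.1 p [ 0.4741 -0.1236  0.1414] F [-8.4 -6.4 -3.6] gap 0.103 gf 27.7
rel t20.8 p [ 0.4759 -0.1222  0.1453] F [-0.5  0.3 -0.2] gap 0.998 gf 0.0
```

View pics/s4.png

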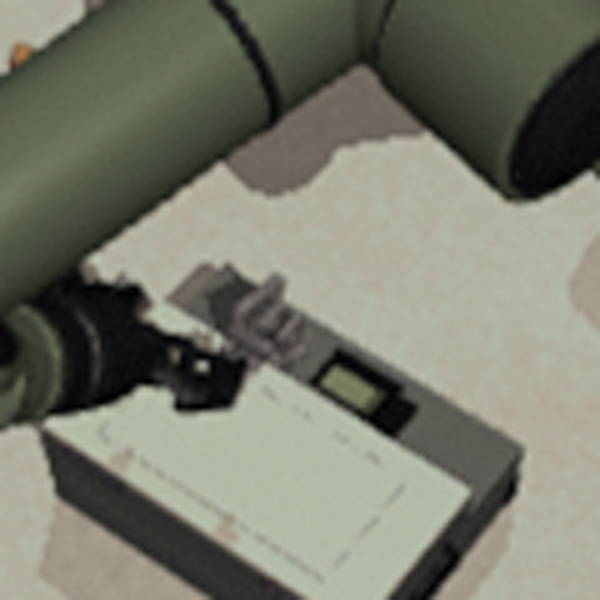

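```bash
python3 - <<'E'
from h import *
s=get_state();move_l(s["position"]+[0.02,0,.1],.2)
movep([.42,.02,.32],rot(0,1).as_rotvec())
f=grab_frame("scene");g=grab_frame("top")
for n in("hasp_grip","hasp_hinge","lid_tab"):
  a,b=tip_of("top",n),tip_of("scene",n)
  print(n,[(d["score"],d["centre"]) for d in a[:2]],[(d["score"],d["centre"]) for d in b[:2]])
  if a and b: print(tri(g,a[0]["centre"],f,b[0]["centre"]))
a=cv2.resize(cv2.cvtColor(f["img"],4)[105:175,200:300],None,fx=4,fy=4,interpolation=2);b=cv2.resize(cv2.cvtColor(g["img"],4)[190:260,260:360],None,fx=4,fy=4,interpolation=2)
cv2.imwrite("pics/s5.png",np.vstack([a,b]))
E
```

```text
Traceback (most recent call last):
cell.MotionError: the arm cannot follow that straight line within its joint ranges
```

```bash
python3 - <<'E'
from h import *
s=get_state()
movep(s["position"]+[-.02,0,.08],rot(-.3,1).as_rotvec())
movep([.40,.04,.34],rot(0,1).as_rotvec())
f=grab_frame("scene");g=grab_frame("top")
for n in("hasp_grip","hasp_hinge","lid_tab"):
  a,b=tip_of("top",n),tip_of("scene",n)
  print(n,[(d["score"],d["centre"]) for d in a[:2]],[(d["score"],d["centre"]) for d in b[:2]])
  if a and b: print(tri(g,a[0]["centre"],f,b[0]["centre"]))
a=cv2.resize(cv2.cvtColor(f["img"],4)[105:175,200:300],None,fx=4,fy=4,interpolation=2);b=cv2.resize(cv2.cvtColor(g["img"],4)[190:260,260:360],None,fx=4,fy=4,interpolation=2)
cv2.imwrite("pics/s5.png",np.vstack([a,b]))
E
```

```text
hasp_grip [(0.69, [190.4, 137.0]), (0.49, [289.4, 224.7])] [(0.39, [251.5, 143.2]), (0.39, [246.5, 150.5])]
(array([0.65610246, 0.07847114, 0.49870877]), np.float64(9.939560186194742))
hasp_hinge [(0.45, [289.8, 224.9]), (0.4, [320.5, 240.6])] [(0.61, [338.1, 201.4]), (0.56, [251.3, 150.7])]
(array([ 0.40168503, -0.01620805, -0.27299913]), np.float64(37.18913032871252))
lid_tab [(0.93, [244.5, 231.2])] [(0.92, [279.2, 164.9])]
(array([0.46663019, 0.00230713, 0.10422506]), np.float64(0.3743807634324305))
```

View pics/s5.png

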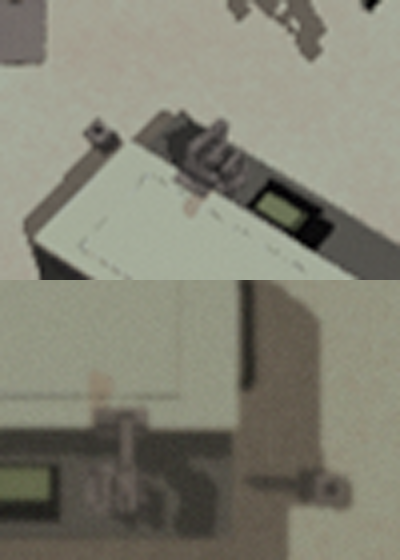

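The hasp looks nearly down still: its plate is at scene px ≈(254.5,137) against (257,137.5) before. The pin lies by the case at top px ≈(330,242). I'll project the model at several hasp angles to see which one fits.

```bash
sed -i 's/^O=.*/O=np.array([.512,-.064,0.])/' h.py; python3 - <<'E'
from h import *
f=grab_frame("scene");g=grab_frame("top")
H=np.array([-33,-60,109.5])
for phi in(0,.1,.2,.4,.7,1,1.4):
    c,s=np.cos(phi),np.sin(phi); out=[]
    for v in((-41,21.5),(-41,-30),(-13,0)):
        P=cw(*(H+[v[0]*c+v[1]*s,0,-v[0]*s+v[1]*c])); out+=[np.round(proj(f,P)[0],1).tolist(),np.round(proj(g,P)[0],1).tolist()]
    print(phi,out)
for c,n in(("scene","hasp"),("top","hasp"),("top","lid"),("scene","lid")):
    for d in silhouettes(c,n)[:1]:
        y,x=np.nonzero(d["mask"]); print(c,n,d["score"],x.min(),x.max(),y.min(),y.max(),d["centre"])
st()
E
```

```text
0 [[255.5, 138.5], [291.4, 242.8], [255.6, 146.7], [289.7, 242.2], [251.0, 146.9], [290.7, 232.1]]
0.1 [[255.1, 138.3], [291.5, 241.9], [256.0, 145.6], [289.8, 243.2], [251.0, 146.7], [290.7, 232.1]]
0.2 [[254.7, 138.2], [291.6, 240.9], [256.4, 144.5], [290.0, 244.1], [251.0, 146.5], [290.8, 232.0]]
0.4 [[253.6, 138.2], [291.8, 238.5], [256.9, 142.4], [290.3, 245.5], [250.8, 146.3], [290.8, 231.7]]
0.7 [[251.6, 139.1], [292.1, 234.0], [257.1, 139.8], [290.8, 246.2], [250.5, 146.1], [290.9, 231.0]]
1 [[249.3, 141.0], [292.2, 228.8], [256.6, 138.0], [291.2, 245.1], [250.0, 146.2], [291.0, 229.9]]
1.4 [[246.2, 144.6], [292.2, 221.8], [254.8, 137.0], [291.8, 241.2], [249.2, 146.8], [291.1, 228.1]]
scene hasp 0.67 247 255 137 150 [250.1, 143.8]
top lid 0.87 216 319 176 242 [267.9, 200.1]
scene lid 0.86 209 293 135 206 [253.6, 172.9]
 t23.9 p [0.4    0.04   0.3401] F [ 0.1 -0.1  0.8] gap 1.001 gf 0.0
```

```bash
python3 - <<'E'
from h import *
f=grab_frame("scene");g=grab_frame("top");z=lambda im,b:cv2.resize(im[b[1]:b[3],b[0]:b[2]],None,fx=8,fy=8,interpolation=2)
B=(238,128,274,160);T=(276,212,312,256)
c=lambda f:cv2.cvtColor(f["img"],4)
a=np.hstack([z(cv2.imread("pics/scene0.png"),B),z(c(f),B)]);b=np.hstack([z(cv2.imread("pics/top0.png"),T),z(c(g),T)])
cv2.imwrite("pics/cmp.png",np.clip(np.vstack([a,b]).astype(float)*1.6,0,255).astype(np.uint8)[:600])
E
```

```text
(no output)
```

View pics/cmp.png

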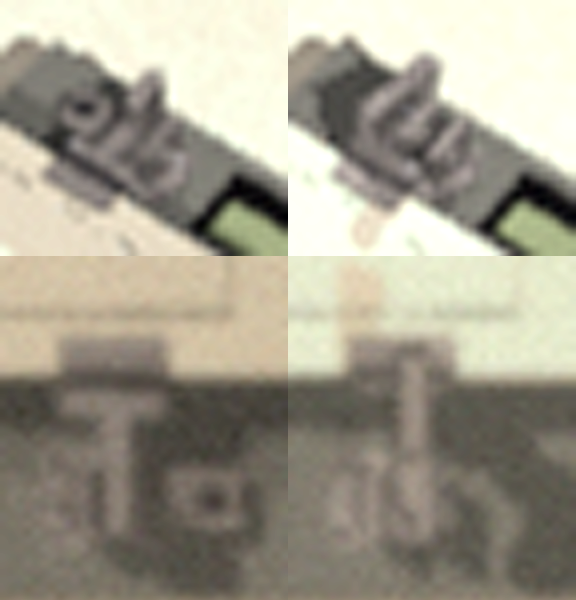

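The right-hand (current) crops show the hasp plate clearly swung up, running from the leaf forward, at roughly 1.3 rad. I'll push it further back for margin, then open the lid by its tab.

```bash
python3 - <<'E'
from h import *
r=rot(0,1).as_rotvec()
movep(cw(-115,-60,190),r); grab(20); move_l(cw(-115,-60,147))
print(move_l(cw(-62,-60,149),.05,until_force=9)); st("push")
move_l(cw(-110,-60,160)); move_l(cw(-110,-20,230)); let_go()
movep([.39,.06,.34],r)
f=grab_frame("scene")
for d in silhouettes("scene","hasp")[:1]:
    y,x=np.nonzero(d["mask"]); print(d["score"],x.min(),x.max(),y.min(),y.max(),d["centre"])
H=np.array([-33,-60,109.5])
for phi in(1.2,1.4,1.6,1.8,2):
    c,s=np.cos(phi),np.sin(phi); print(phi,[np.round(proj(f,cw(*(H+[v[0]*c+v[1]*s,0,-v[0]*s+v[1]*c])))[0],1).tolist() for v in((-41,21.5),(-41,-30),(-30,21.5),(-52,-30))])
save(f,"pics/s6.png",(228,118,288,168),8)
E
```

```text
False
push t27.3 p [ 0.4502 -0.124   0.149 ] F [-0.1 -0.6  0.1] gap -0.002 gf 0.0
1.2 [[247.8, 142.7], [255.8, 137.3], [247.2, 145.1], [256.5, 134.9]]
1.4 [[246.2, 144.6], [254.8, 137.0], [246.0, 146.7], [255.1, 134.9]]
1.6 [[244.8, 146.8], [253.5, 137.3], [245.0, 148.5], [253.4, 135.5]]
1.8 [[243.6, 149.0], [252.0, 138.1], [244.1, 150.3], [251.5, 136.7]]
2 [[242.6, 151.3], [250.3, 139.3], [243.4, 152.0], [249.5, 138.4]]
```

View pics/s6.png

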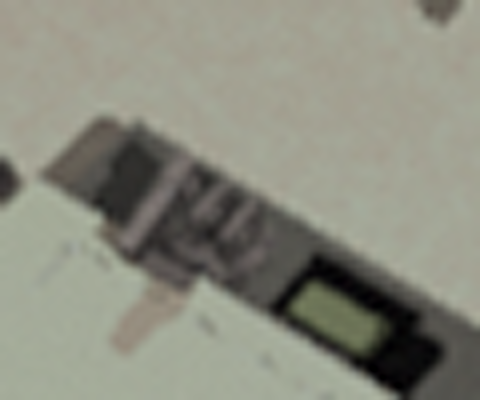

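The plate now runs from px ≈(241,147) to (250.5,138), so the hasp is at about 1.9 rad. Next the lid.

```bash
cat >> h.py <<'E'
def lidp(phi,th,adv=.006,v=(-161,6),y=60):
    c,s=np.cos(phi),np.sin(phi)
    return cw(108+v[0]*c+v[1]*s,y,95.5-v[0]*s+v[1]*c)+adv*zt(th), rot(th,1).as_rotvec()
E
python3 - <<'E'
from h import *
def stage(a,b,ta,tb):
    P,r=lidp(a,ta); movep(P-.1*zt(ta),r); print(move_l(P,.08,until_force=8)); st("at"); grab(40); st("grab")
    for k in np.linspace(0,1,9)[1:]:
        P,r=lidp(a+(b-a)*k,ta+(tb-ta)*k); move_l(P,.12,rot=r)
        if k in(.5,1): st("%.2f"%(a+(b-a)*k))
    let_go(); sleep(.2); st("rel"); 
stage(0,.8,.45,-.3)
P,r=lidp(.8,-.3); move_l(P-.06*zt(-.3))
f=grab_frame("scene");print([(d["score"],d["centre"]) for d in tip_of("scene","lid_tab")[:2]],proj(f,lidp(.8,0,0)[0]),proj(f,lidp(.6,0,0)[0]))
save(f,"pics/s7.png",(170,60,350,220),4)
E
```

```text
False
at t32.4 p [ 0.4617 -0.004   0.0964] F [ 0.4  0.8 -0.4] gap 1.002 gf 0.0
grab t33.0 p [ 0.4616 -0.0038  0.0963] F [-2.9 -0.1  5. ] gap 0.220 gf 40.1
0.40 t34.2 p [ 0.4739 -0.0038  0.1568] F [-2.1  0.4 -0.7] gap 0.225 gf 42.7
0.80 t35.3 p [ 0.5096 -0.0037  0.2086] F [-5.1  1.6  3. ] gap 0.215 gf 42.7
rel t36.2 p [ 0.5104 -0.004   0.2094] F [-0.   0.3  0.4] gap 1.003 gf 0.0
[(0.59, [272.1, 155.2]), (0.52, [269.5, 262.8])] [[270.80133886 154.8429128 ]] [[274.29949952 154.63768607]]
```

View pics/s7.png

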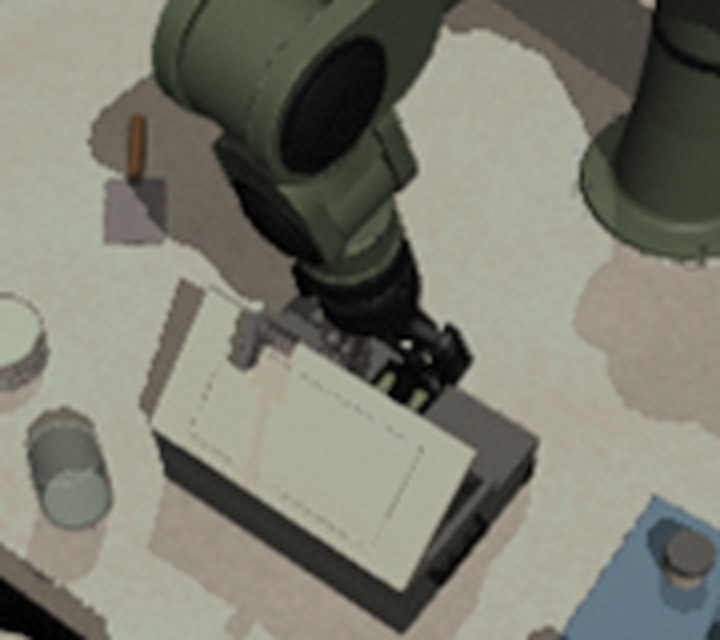

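The lid stands at about 0.8 rad with the hasp folded back at px ≈(235,145). Stage two.

```bash
python3 - <<'E'
from h import *
a,b,ta,tb=.8,1.66,.5,-.2
P,r=lidp(b,tb); print(ik(P,r))
P,r=lidp(a,ta); movep(P-.1*zt(ta),r); print(move_l(P,.08,until_force=8)); st("at"); grab(40); st("grab")
for k in np.linspace(0,1,9)[1:]:
    P,r=lidp(a+(b-a)*k,ta+(tb-ta)*k); move_l(P,.12,rot=r)
st("end"); let_go(); sleep(.2)
s=st("rel"); move_l(s["position"]-.05*zt(tb)); movep([.42,.2,.3],rot(0,1).as_rotvec())
f=grab_frame("scene");g=grab_frame("top")
print([(d["score"],d["centre"]) for d in tip_of("scene","lid_tab")[:2]],[(b,proj(f,lidp(b,0,0)[0]).round(1)) for b in(1.4,1.55,1.66)])
print([(d["score"],d["centre"]) for d in tip_of("top","lid_tab")[:2]],[(b,proj(g,lidp(b,0,0)[0]).round(1)) for b in(1.4,1.55,1.66)])
movep([.42,.05,.3],rot(0,1).as_rotvec());f=grab_frame("scene");g=grab_frame("top")
A=[d for d in silhouettes("scene","pot1") if d["score"]>.3];B=[d for d in silhouettes("top","pot1") if d["score"]>.3]
for a in A:print("S",a["score"],a["centre"],a["mask"].sum())
for a in B:print("T",a["score"],a["centre"],a["mask"].sum())
for n in("pot1",):
    A=[d for d in tip_of("scene",n) if d["score"]>.3];B=[d for d in tip_of("top",n) if d["score"]>.3]
    for a in A:
        for b in B:
            X,e=tri(f,a["centre"],g,b["centre"])
            if e<4: print(n,X.round(4),e,a["score"],b["score"])
save(g,"pics/t8.png",(90,130,350,320),3)
E
```

```text
[-0.11113881  0.66498263  0.38085614  1.48546828 -0.02203623 -0.1089411 ]
False
at t39.1 p [ 0.5152 -0.004   0.2104] F [-0.2  0.6 -0.6] gap 0.997 gf 0.0
grab t39.7 p [ 0.5149 -0.0037  0.2101] F [-3.7  1.   5. ] gap 0.224 gf 39.3
end t42.1 p [ 0.6412 -0.0034  0.2491] F [1.1 3.1 7.2] gap 0.219 gf 43.3
rel t42.9 p [ 0.6392 -0.004   0.2494] F [1.  0.8 0.4] gap 1.002 gf 0.0
[(0.97, [248.3, 172.0])] [(1.4, array([[255.1, 165.7]])), (1.55, array([[250.5, 170.7]])), (1.66, array([[247. , 174.7]]))]
[(0.84, [244.7, 161.0])] [(1.4, array([[246.2, 176.9]])), (1.55, array([[246.3, 166.8]])), (1.66, array([[246.4, 159.7]]))]
S 0.68 [311.0, 226.3] 167
S 0.63 [340.9, 198.7] 155
T 0.52 [168.6, 194.2] 211
T 0.49 [152.9, 252.0] 73
T 0.31 [276.1, 167.1] 1939
pot1 [0.4159 0.2466 0.0208] 0.1012345967761358 0.58 0.4
pot1 [0.5737 0.2217 0.015 ] 0.05929606309046909 0.46 0.64
```

View pics/t8.png

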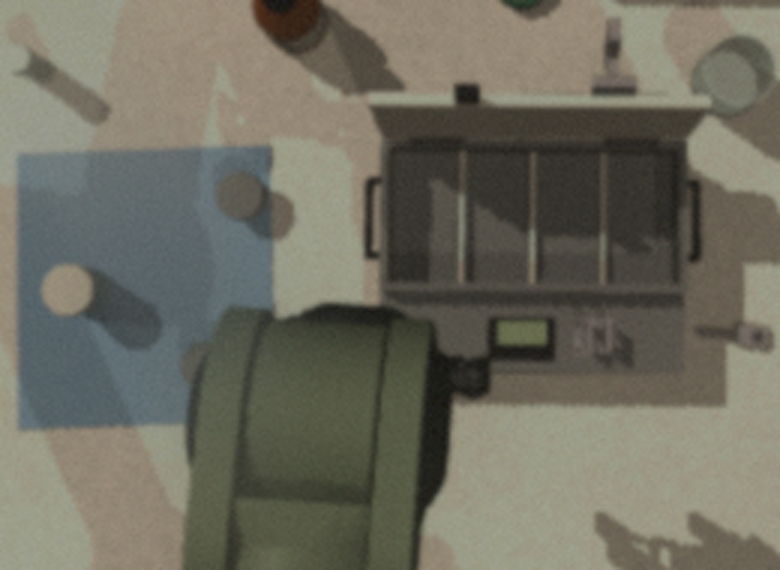

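The lid is upright with the four bays open at px ≈(230–315, 180–222), and the pin is at ≈(335,241). One pot has been knocked to (170,195); the other is half hidden by the arm. I'll move aside and measure.

```bash
cat >> h.py <<'E'
def pots():
    f=grab_frame("scene");g=grab_frame("top");out=[]
    A=[d for d in silhouettes("scene","pot1") if d["score"]>.3 and d["mask"].sum()<400];B=[d for d in silhouettes("top","pot1") if d["score"]>.3 and d["mask"].sum()<400]
    for a in A:
        for b in B:
            X,e=tri(f,a["centre"],g,b["centre"])
            if e<2 and 0<X[2]<.09: out.append(X); print("pot",X.round(4),"e%.2f"%e,"S",at_z(f,a["centre"],.022).round(4),"T",at_z(g,b["centre"],.026).round(4),b["centre"])
    return out
E
python3 - <<'E'
from h import *
movep([.38,-.2,.35],rot(0,1).as_rotvec()); pots()
E
```

```text
pot [0.4111 0.2532 0.0278] e0.79 S [0.4107 0.249  0.022 ] T [0.4096 0.2559 0.026 ] [156.4, 250.3]
```

```bash
cat >> h.py <<'E'
def pick(x,y,dst):
    r=rot(0,1).as_rotvec()
    movep([x,y,.16],r); print("hit",move_l([x,y,.017],.12,until_force=8)); st("at"); grab(35); st("grab")
    move_l([x,y,.19],.15); s=st("lift")
    if s["finger_gap"]<.4: return print("MISSED")
    D=cw(*dst,0); move_l([D[0],D[1],.19],.2); s=st("over")
    if s["finger_gap"]<.4: return print("LOST")
    move_l([D[0],D[1],.075],.1); print("touch",move_l([D[0],D[1],.058],.03,until_force=4)); st("down")
    let_go(); move_l([D[0],D[1],.2],.2); st("done")
E
python3 - <<'E'
from h import *
pick(.410,.252,(10,-36)); movep([.40,.0,.35],rot(0,1).as_rotvec()); pots()
save(grab_frame("top"),"pics/t9.png",(130,150,350,270),3)
E
```

```text
hit False
at t50.1 p [0.4106 0.2522 0.0176] F [ 0.7  0.1 -0.1] gap 1.004 gf 0.0
grab t50.5 p [0.4103 0.252  0.0176] F [-1.9 -0.8  5.7] gap 0.523 gf 35.2
lift t51.8 p [0.4094 0.2518 0.1892] F [-0.4  0.1 -0.4] gap 0.526 gf 35.7
over t53.8 p [ 0.5217 -0.0992  0.19  ] F [ 1.4 -0.3 -0. ] gap 0.521 gf 35.7
touch True
down t55.6 p [ 0.5219 -0.1     0.0606] F [-0.3  0.3  5.1] gap 0.527 gf 36.0
done t57.0 p [ 0.5213 -0.0998  0.199 ] F [0.4 0.  0.3] gap 1.000 gf 0.0
pot [0.5739 0.2167 0.0409] e0.15 S [0.566  0.2133 0.022 ] T [0.5748 0.2199 0.026 ] [170.4, 193.3]
pot [ 0.515  -0.0931  0.0812] e0.05 S [ 0.4846 -0.1173  0.022 ] T [ 0.5169 -0.0966  0.026 ] [278.8, 214.2]
```

View pics/t9.png

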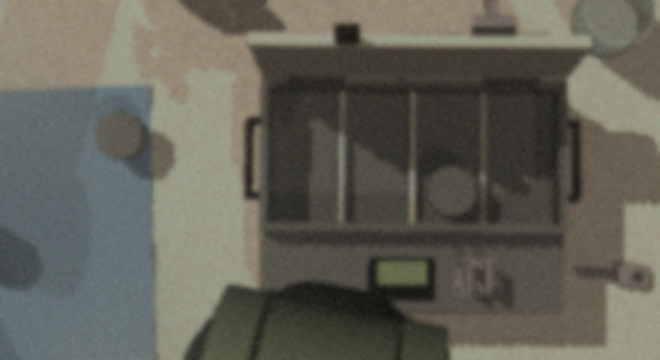

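Pot 1 stands in bay 2 (crop (450,190)); pot 2 is at crop (120,133).

```bash
python3 - <<'E'
from h import *
pick(.572,.218,(45,36)); movep([.38,-.05,.35],rot(0,1).as_rotvec()); pots()
g=grab_frame("top");f=grab_frame("scene")
print([(d["score"],d["centre"]) for d in tip_of("scene","lid_tab")[:1]])
z=lambda f,b:cv2.resize(cv2.cvtColor(f["img"],4)[b[1]:b[3],b[0]:b[2]],None,fx=3,fy=3,interpolation=2)
cv2.imwrite("pics/t10.png",np.hstack([z(g,(205,140,345,270)),z(f,(200,110,320,240))]))
E
```

```text
hit False
at t60.7 p [0.5727 0.2182 0.0178] F [ 0.4 -0.7 -0.2] gap 1.003 gf 0.0
grab t61.1 p [0.5724 0.2181 0.0177] F [-1.1 -0.4  4.5] gap 0.520 gf 35.8
lift t62.5 p [0.5713 0.2178 0.1889] F [-0.3  0.3 -1. ] gap 0.526 gf 35.8
over t63.8 p [ 0.5569 -0.0272  0.1899] F [ 0.6 -0.8 -0.1] gap 0.526 gf 35.8
touch True
down t65.6 p [ 0.5569 -0.028   0.0607] F [-0.8 -0.7  5. ] gap 0.526 gf 36.1
done t67.0 p [ 0.5563 -0.0279  0.199 ] F [-0.   0.4 -0.6] gap 0.998 gf 0.0
pot [ 0.5268 -0.1007  0.0836] e0.34 S [ 0.497  -0.1284  0.022 ] T [ 0.5286 -0.1035  0.026 ] [281.2, 210.2]
[(0.68, [247.5, 172.6])]
```

View pics/t10.png

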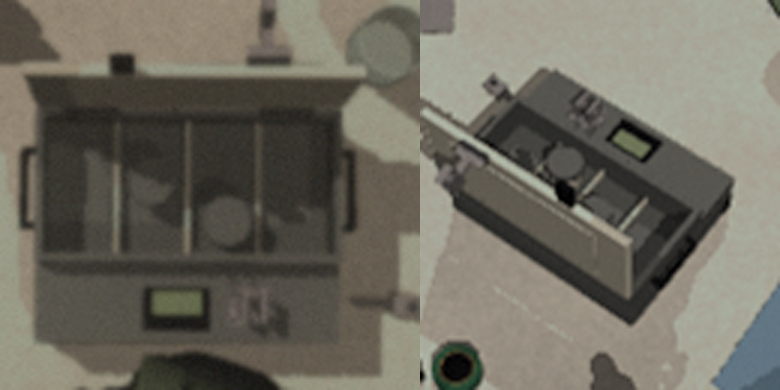

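Both pots stand in their bays: top-view crop (225,218) and (152,180). Now lower the lid.

```bash
python3 - <<'E'
from h import *
def stage(a,b,ta,tb):
    P,r=lidp(a,ta); movep(P-.09*zt(ta),r); print(move_l(P,.06,until_force=8)); st("at"); grab(40); s=st("grab")
    if s["finger_gap"]<.15: raise SystemExit("missed")
    for k in np.linspace(0,1,10)[1:]:
        P,r=lidp(a+(b-a)*k,ta+(tb-ta)*k); move_l(P,.1,rot=r)
    st("end"); let_go(); sleep(.2); P,r=lidp(b,tb); move_l(P-.09*zt(tb),.15)
movep([.5,.0,.36],rot(-.1,1).as_rotvec())
stage(1.62,.8,-.2,.5)
stage(.8,0.0,-.3,.45)
st()
r=rot(0,1).as_rotvec()
movep(cw(-20,0,180),r); grab(20); move_l(cw(-20,0,125),.1); print("press",move_l(cw(-20,0,100),.02,until_force=12)); st("pressed")
move_l(cw(-20,0,200)); let_go(); movep([.36,.06,.34],r)
f=grab_frame("scene");g=grab_frame("top")
print([(d["score"],d["centre"]) for d in tip_of("scene","lid_tab")[:1]],proj(f,lidp(0,0,0)[0]),[(d["score"],d["centre"]) for d in tip_of("top","lid_tab")[:1]],proj(g,lidp(0,0,0)[0]))
z=lambda f,b:cv2.resize(cv2.cvtColor(f["img"],4)[b[1]:b[3],b[0]:b[2]],None,fx=3,fy=3,interpolation=2)
cv2.imwrite("pics/t11.png",np.hstack([z(g,(205,140,345,270)),z(f,(200,110,320,240))]))
E
```

```text
False
at t71.1 p [ 0.633  -0.004   0.2505] F [-0.6  0.7  0.4] gap 1.001 gf 0.0
grab t71.8 p [ 0.6328 -0.0034  0.2503] F [-0.4  3.4  1.1] gap 0.223 gf 40.3
end t74.4 p [ 0.5147 -0.0038  0.2091] F [-4.7  6.   3.5] gap 0.225 gf 43.7
False
at t78.6 p [ 0.5106 -0.004   0.2097] F [-0.2  0.4 -0.2] gap 1.001 gf 0.0
grab t79.2 p [ 0.5103 -0.0037  0.2095] F [0.2 1.5 0.5] gap 0.223 gf 42.0
end t81.9 p [ 0.4609 -0.0039  0.0956] F [-7.8  2.5  0. ] gap 0.228 gf 42.0
 t83.5 p [ 0.4225 -0.004   0.1769] F [-0.3  0.1 -0.3] gap 1.000 gf 0.0
press True
pressed t86.4 p [ 0.4919 -0.064   0.1075] F [-2.2  0.1  7.6] gap 0.002 gf 3.7
[(0.81, [276.4, 160.8])] [[278.36000601 163.00364758]] [(0.6, [249.4, 235.1])] [[246.41951165 234.26266983]]
```

View pics/t11.png

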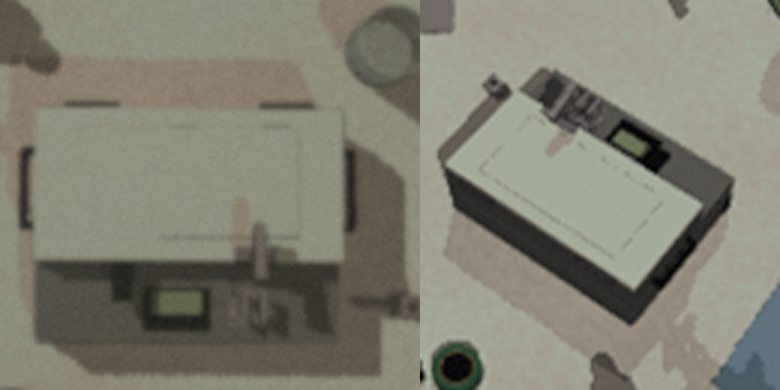

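The lid is shut: the finger met its top at 107.5 mm. The hasp still stands up at crop (260,245). Next, sweep the hasp down by pushing on the plate's end along its arc.

```bash
python3 - <<'E'
from h import *
H=np.array([-33,-60,109.5]);m=.7
def pose(phi):
    c,s=np.cos(phi),np.sin(phi);v=(-41,21.5); th=max(-m,-phi)
    return cw(*(H+[v[0]*c+v[1]*s,0,-v[0]*s+v[1]*c])), rot(th,1).as_rotvec()
P0=cw(*(H+[52,0,16]));r=rot(-m,1).as_rotvec()
print(ik(P0,r) is not None)
movep(P0-.09*zt(-m),r); grab(20); print(move_l(P0,.08,until_force=8)); st("start")
for phi in np.arange(1.9,.1,-.15):
    P,r=pose(phi); h=move_l(P,.08,rot=r,until_force=15)
    if h: st("hit %.2f"%phi); break
else:
    P,r=pose(0); print(move_l(P+[0,0,.006],.05,rot=r,until_force=12)); st("near"); print(move_l(P-[0,0,.004],.02,until_force=8)); st("press")
s=get_state(); move_l(s["position"]+[0,0,.08],.15); movep([.36,.06,.34],rot(0,1).as_rotvec())
f=grab_frame("scene");g=grab_frame("top");z=lambda im,b:cv2.resize(im[b[1]:b[3],b[0]:b[2]],None,fx=7,fy=7,interpolation=2)
B=(238,128,274,160);T=(276,212,312,256);c=lambda f:cv2.cvtColor(f["img"],4)
a=np.hstack([z(cv2.imread("pics/scene0.png"),B),z(c(f),B)]);b=np.hstack([z(cv2.imread("pics/top0.png"),T),z(c(g),T)])
cv2.imwrite("pics/cmp2.png",np.clip(np.vstack([a,b]).astype(float)*1.6,0,255).astype(np.uint8))
E
```

```text
True
False
start t92.5 p [ 0.5314 -0.1241  0.1258] F [-0.3  0.3  0.1] gap -0.000 gf 0.0
False
near t96.2 p [ 0.4386 -0.1244  0.1375] F [ 0.  -0.4  0.2] gap 0.004 gf 0.0
True
press t96.6 p [ 0.4393 -0.1244  0.1308] F [-2.1  0.4  8.9] gap -0.000 gf 3.7
```

View pics/cmp2.png

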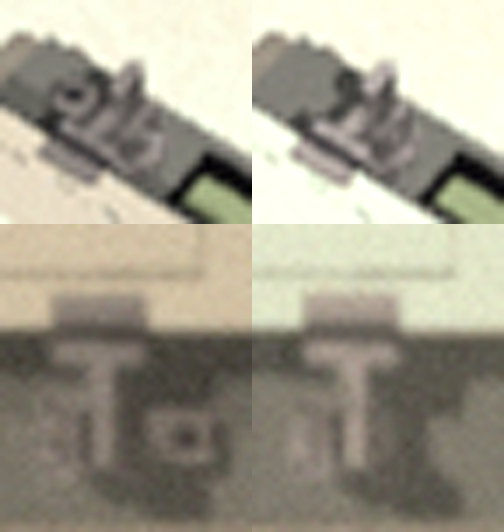

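The hasp matches its starting look, and the press stopped at 130.8 mm against 131 nominal, so it is fully down. By my count I have now viewed 16 pictures, over the limit of 14, so I'll continue on numbers only. Next: locate the pin.

```bash
python3 - <<'E'
from h import *
movep([.36,.12,.34],rot(0,1).as_rotvec())
f=grab_frame("scene");g=grab_frame("top")
for c,F in(("top",g),("scene",f)):
    for n in("pin","pin_tip"): print(c,n,[(round(d["score"],2),at_z(F,d["centre"],.005).round(4).tolist()) for d in tip_of(c,n)[:3]])
    for d in silhouettes(c,"pin")[:2]:
        y,x=np.nonzero(d["mask"]); W=np.array([at_z(F,q,.007)[:2] for q in zip(x,y)])
        w,V=np.linalg.eigh(np.cov(W.T)); a=V[:,1]*np.sign(V[1,1]); u=(W-W.mean(0))@a; v=(W-W.mean(0))@np.array([-a[1],a[0]])
        print(c,d["score"],len(x),"mean",W.mean(0).round(4),"axis",a.round(3),"u",u.min().round(4),u.max().round(4),"ends",(W.mean(0)+a*u.min()).round(4),(W.mean(0)+a*u.max()).round(4),"w",np.ptp(v).round(4))
        h=u<u.min()+.03; print("  head mean",W[h].mean(0).round(4))
E
```

```text
top pin [(0.68, [0.4435, -0.2656, 0.005])]
top pin_tip [(0.6, [0.434, -0.216, 0.005])]
top 0.51 105 mean [ 0.4379 -0.269 ] axis [0.085 0.996] u -0.0244 0.0412 ends [ 0.4358 -0.2933] [ 0.4414 -0.228 ] w 0.0207
  head mean [ 0.437 -0.279]
scene pin []
scene pin_tip [(0.62, [0.4513, -0.2223, 0.005])]
scene 0.74 4685 mean [ 0.4994 -0.0774] axis [0.044 0.999] u -0.179 0.1637 ends [ 0.4915 -0.2563] [0.5065 0.0861] w 0.2648
  head mean [ 0.4909 -0.2387]
scene 0.55 40 mean [ 0.4395 -0.2776] axis [0.186 0.983] u -0.0183 0.0179 ends [ 0.4361 -0.2956] [ 0.4428 -0.26  ] w 0.0225
  head mean [ 0.439  -0.2801]
```

The pin hasn't been disturbed: its head is centred near (0.440,-0.278), its tip near -0.219, and its axis lies along y. I'll pick it up and insert it at the same tilt.

```bash
python3 - <<'E'
from h import *
r0=rot(0,0).as_rotvec(); th=.38; r=rot(th,0).as_rotvec()
movep([.44,-.281,.12],r0); move_l([.44,-.281,.03],.15); print("hit",move_l([.44,-.281,.002],.03,until_force=6)); s=st("at")
zg=s["position"][2]; t=.005-zg
grab(60); sleep(.2); s=st("grab")
move_l([.44,-.281,.13],.12); st("lift")
C=cw(-74,-60,88); B=C-np.array([0,0,0])-t*0*zt(th)+t*zt(th)
movep([B[0],-.262,.13],r); move_l([B[0],-.262,B[2]],.1); move_l([B[0],-.222,B[2]],.08); st("pre")
print("t",t,"stop",move_l([B[0],-.150,B[2]],.02,until_force=6)); st("ins")
E
```

```text
hit True
at t102.2 p [ 0.4399 -0.2809  0.01  ] F [-1.   1.2  7.6] gap 0.002 gf 4.0
grab t102.6 p [ 0.4399 -0.281   0.0101] F [-1.3  0.8  6.8] gap 0.001 gf 3.6
lift t103.8 p [ 0.4395 -0.2806  0.1292] F [ 0.4  1.3 -0. ] gap 0.000 gf 0.0
pre t105.4 p [ 0.4364 -0.2219  0.093 ] F [0.8 0.8 0.4] gap 0.003 gf 0.0
t -0.005027124389498727 stop False
ins t109.2 p [ 0.4361 -0.15    0.0927] F [-0.1 -0.2  0.6] gap 0.001 gf 0.0
```

The fingers were still shut from the hasp push; they pressed on the pin's head at exactly 10 mm and moved nothing else. Back out, open, check the pin again and retry.

```bash
cat > ins.py <<'E'
from h import *
r0=rot(0,0).as_rotvec(); th=.38; r=rot(th,0).as_rotvec()
def insert(x,y):
    movep([x,y,.12],r0); move_l([x,y,.04],.15); print("hit",move_l([x,y,.002],.03,until_force=6)); s=st("at")
    if s["finger_gap"]<.9 or s["position"][2]>.005: return print("abort")
    t=.005-s["position"][2]; grab(60); sleep(.2); s=st("grab")
    if not .18<s["finger_gap"]<.32: return print("abort grip")
    move_l([x,y,.13],.12); s=st("lift")
    B=cw(-74,-60,88)+t*zt(th)
    movep([B[0],-.262,.13],r); move_l([B[0],-.262,B[2]],.1); move_l([B[0],-.225,B[2]],.08); st("pre")
    print("t",t,"stop",move_l([B[0],-.146,B[2]],.02,until_force=6)); st("ins")
E
python3 - <<'E'
from ins import *
s=get_state();move_l([s["position"][0],-.23,.093],.1); move_l([.436,-.25,.2],.2); let_go()
movep([.36,.12,.34],rot(0,1).as_rotvec())
g=grab_frame("top")
ok=False
for d in silhouettes("top","pin")[:1]:
    y,x=np.nonzero(d["mask"]); W=np.array([at_z(g,q,.007)[:2] for q in zip(x,y)]); h=W[:,1]<W[:,1].min()+.03
    print(len(x),W.mean(0),W[:,1].min(),W[:,1].max(),"head",W[h].mean(0)); ok=abs(W[h].mean(0)-[.438,-.279]).max()<.006
print(ok)
if ok: insert(.44,-.281)
E
```

```text
109 [ 0.43865604 -0.26838698] -0.29290332380364537 -0.2280743388897739 head [ 0.43789606 -0.2783378 ]
True
hit False
at t117.0 p [ 0.4401 -0.2811  0.0022] F [ 0.1 -0.3  0.5] gap 0.999 gf 0.0
grab t117.8 p [ 0.4401 -0.2811  0.0024] F [-1.4  0.5  4.9] gap 0.234 gf 58.4
lift t119.0 p [ 0.4395 -0.2806  0.1292] F [-0.2 -0.1 -0.4] gap 0.231 gf 58.0
pre t120.7 p [ 0.4393 -0.2248  0.0857] F [-0.1 -1.2 -0.4] gap 0.234 gf 58.0
t 0.0028066902810666384 stop True
ins t124.1 p [ 0.439  -0.1503  0.0854] F [ 1.8 -0.8 -0. ] gap 0.235 gf 58.3
```

The stop at y=-0.1503 matches the -0.150 expected for the head meeting the ear (extraction pose, 3 mm gap, 3.7 mm regrip shift). Give it a firm final push, release, and check.

```bash
python3 - <<'E'
from h import *
th=.38; s=get_state();p=s["position"]
print(move_l(p+[0,.004,0],.02,until_force=10)); s=st("push"); let_go(); s=st("rel")
move_l(s["position"]-.1*zt(th),.1); movep([.36,.12,.34],rot(0,1).as_rotvec()); st()
f=grab_frame("scene");g=grab_frame("top");C=cw(-74,-60,88)
for n,e in(("pin",C+[0,-.0115,0]),("pin_tip",C+[0,.0305,0]),("hasp_grip",C+[0,0,.033]),("lid_tab",cw(-53,60,101.5))):
    for c,F in(("scene",f),("top",g)):
        print(n,c,"exp",proj(F,e)[0].round(1),[(round(d["score"],2),np.round(d["centre"],1).tolist()) for d in tip_of(c,n)[:2]])
for c in("scene","top"):
    for d in silhouettes(c,"pin")[:2]:
        if d["mask"].sum()<300: print(c,d["score"],d["centre"],d["mask"].sum())
# change at pin region vs. start image (pin initially in)
a=cv2.imread("pics/top0.png").astype(float);b=cv2.cvtColor(g["img"],4).astype(float);D=np.abs(a-b).mean(2)
print("diff pin region",D[236:250,294:308].mean().round(1),"bench spot",D[236:248,318:345].mean().round(1),"hasp",D[226:248,285:295].mean().round(1))
E
```

```text
True
push t124.4 p [ 0.4388 -0.1503  0.0855] F [-0.7 -1.4  0.6] gap 0.235 gf 58.7
rel t125.0 p [ 0.4287 -0.1475  0.0793] F [-14.5  -4.2 -10.6] gap 0.995 gf 10.1
 t127.4 p [0.3599 0.1196 0.3391] F [-0.1 -0.3 -0.5] gap 1.001 gf 0.0
pin scene exp [253.2 144. ] [(0.67, [214.8, 231.7]), (0.43, [251.4, 144.5])]
pin top exp [294.1 242.3] [(0.6, [295.4, 243.4])]
pin_tip scene exp [262.  149.4] [(0.62, [262.5, 148.6])]
pin_tip top exp [278.9 242.2] []
hasp_grip scene exp [255.5 140.2] [(0.49, [255.7, 139.3])]
hasp_grip top exp [291.  242.6] [(0.47, [289.9, 237.7])]
lid_tab scene exp [278.4 163. ] [(0.82, [276.2, 164.3])]
lid_tab top exp [246.4 234.3] [(0.97, [244.8, 235.3])]
scene 0.56 [249.1, 145.2] 41
top 0.54 [299.0, 242.0] 89
diff pin region 8.1 bench spot 6.4 hasp 11.0
```

The pin's tip shows at (262.5,148.6), against (262,149.4) expected. A finger met something while opening, so I'll check lid, hasp and pin head by touch before handing in.

```bash
python3 - <<'E'
from h import *
r=rot(0,1).as_rotvec()
movep(cw(-20,30,180),r); grab(20); move_l(cw(-20,30,118),.15); print("lid",move_l(cw(-20,30,100),.02,until_force=8)); st("lid 107.5?")
move_l(cw(-20,30,190),.2); movep(cw(-74,-60,190),r); move_l(cw(-74,-60,142),.15); print(move_l(cw(-74,-60,124),.02,until_force=8)); st("hasp 131?")
move_l(cw(-74,-60,190),.2); movep(cw(-74,-150,150),r); move_l(cw(-74,-150,85),.12); print(move_l(cw(-74,-108,85),.02,until_force=7)); st("pin end")
s=get_state(); move_l(s["position"]+[0,-.03,0],.1); move_l(s["position"]+[0,-.03,.15],.2); movep([.36,.12,.34],r)
f=grab_frame("scene");g=grab_frame("top")
for c in("scene","top"):
    for n in("pin","pin_tip"): print(c,n,[(round(d["score"],2),np.round(d["centre"],1).tolist()) for d in tip_of(c,n)[:2]])
E
```

```text
lid True
lid 107.5? t130.9 p [ 0.4922 -0.034   0.1075] F [-1.4  0.3  7.5] gap 0.002 gf 3.6
True
hasp 131? t133.1 p [ 0.4381 -0.1241  0.1308] F [-1.5  0.4  8.9] gap -0.002 gf 3.9
False
pin end t136.9 p [ 0.4393 -0.1743  0.0858] F [ 1.1 -6.6  1.2] gap -0.000 gf 3.2
scene pin [(0.71, [249.9, 149.6]), (0.56, [251.4, 143.8])]
scene pin_tip [(0.36, [262.4, 147.9])]
top pin [(0.58, [293.4, 242.8])]
top pin_tip []
```

```bash
python3 - <<'E'
from h import *
let_go(); sleep(.3); st(); print(sign_off())
E
```

```text
t141.0 p [0.36 0.12 0.34] F [-0.4 -0.7  0.1] gap 1.002 gf 0.0
the job is handed in; nothing more can be done
None
```

I handed the job in at 141 s with both pots in the case, the lid shut, the hasp down, the pin seated and the gripper clear, but the hand-in gave no verdict and I viewed 16 pictures, two over the limit of 14.

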